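Undo the swing bolt of the filling pot's lid

ROBOT

A 6-joint arm with a two-finger parallel gripper is mounted at the origin on a cart in front of the work surface, level with it; the furniture and walls round the work are solid. World frame = base frame: x ahead of the robot, y to its left, z up, the work surface at z = 0. Lengths are in m, angles in rad, forces in N, time in s.
With the tool pointing down it reaches from about 0.35 to 0.975 m from the base axis. Payload 4.9 kg.
Tool frame: the origin (TCP) lies at the very end of the fingers, on their centre line; the grasp point (between the pads) lies 19 mm behind it; z points along the fingers, y is the direction in which the jaws open and shut (so a half turn about z gives the same grasp; the last joint's range is limited). The gripper opens to 85 mm and grips with 20 to 120 N. Pads are 22 mm wide; open, the fingers measure 114 mm over their backs; the gripper's body (76 mm by 85 mm) begins 54 mm behind the grasp point. The pads swing forward as they close: fully open they stand 13 mm farther back than shut.
Start: joints at [1.026, 0.053, 1.613, -0, 1.476, -0.119], TCP at [0.258, 0.569, 0.231] pointing down, gripper open.
Joint ranges: [-3.01, 3.01], [-1.01, 2.22], [0.06, 2.58], [-1.02, 4.17], [0.09, 2.62], [-3.14, 3.14]. Speed limits (rad/s): [2.57, 2.57, 3.14, 3.14, 3.14, 3.14].

INTERFACE

Orientations are given as a unit quaternion [w, x, y, z].
In Python, from plant import state, grab_frame, camera_model, job_done, search_frame, masks_of, place_of gives the robot as it stands.
- The arm moves only by the tool drive_tool, never from a script. Its argument "series" is a list of rows, each a list of 2 entries, a list of its own where there are three numbers: the shift along the world's x, y, z in m, then the turn, a rotation vector about the world's x, y, z in degrees. A call has 1 to 8 rows; each row is the pose to reach, as a shift and turn from the pose commanded when the call began; what a row does not reach only later rows make up. A row lasts 1/10 s, in which the tool goes at most 50 mm and 8.59 degrees, less where a joint would pass 70% of its speed; a pose out of reach is approached as far as the arm can. A call with a gripper value outside its range is refused whole. "fingers" is the closure, from -1 (fully open) to 1 (shut), so that 0 is half open, set as the call begins (left out, the last holds). The fingers move at their own pace and stop on an object; the grip force is fixed at half the most. Time passes only in rows, so rows that repeat a pose let the fingers close. It gives the time, the measured TCP pose, the force and the opening at its end, in the units of the state.
- state(): the state, without advancing time (a new reading comes with each control period).
- grab_frame(name): name is "scene" or "side" or "wrist"; returns the picture (480x640x3 uint8, red, green, blue); there is no depth.
- camera_model(name): a dict with "fovy" (degrees; the focal length in pixels is half the picture's height over the tangent of half this angle, whatever the lens; pixels are square), "cx", "cy" (the principal point, pixels), "rvec" (rotation vector, rad) and "tvec" (3), from world to camera coordinates, as OpenCV has them. Camera axes: x right, y down, z forward; pixel columns grow to the right and rows downward; lengths in m; the calibration is good to about 2 mm. A picture is of the moment at which its call begins: read the wrist's pose just before it. camera_model takes no time and is no camera call; for the wrist camera it gives the pose at the moment of the call.
- job_done(): hands the job in, once; it reports no verdict.
Trained networks look in the newest picture that a camera, given by its name, has taken for a name from the list of things; names that differ only in an ending like _2 or _b are one class to them, and where a whole thing is asked for, a point or a joint stands for the part that bears it (a point fixed in the world has none). Each returns a list of dicts, best first, with "confidence" (0 to 1); they miss things now and then, are a little off and sometimes report something else, mostly with a low value. They report only what shows in the picture. A call takes as long as a camera call.
- search_frame(camera, name): "location" ([x, y, z] in m, in world coordinates, good to about 4 mm: the middle of the surface that is visible of it).
- masks_of(camera, name): "pixels" (480x640 bool, what is visible of it).
- place_of(camera, name): "location" ([x, y, z] in m, in world coordinates, good to about 4 mm: a listed point, or the origin of a listed thing).
The state is a dict: "time": time; "joint_pos": joint angles; "joint_vel": joint speeds; "joint_efforts": joint torques, N m; "tool_pos": TCP position; "tool_rot": TCP orientation; "contact_force": force on the tool from outside, world axes, zero at the start; "ft_torque": the same for the moment, N m; "gripper_width": opening from 0.0 (shut) to 1.0 (fully open).
Only numpy, scipy, OpenCV 4.12 (cv2) and the standard library are available. Lean on these libraries where they do the work, as an engineer would, in place of code of your own. Each camera call takes 0.05 s, during which the arm holds its last target.

TASK

Undo the lid clamp of the stainless filling pot: slacken the wing nut just far enough to clear the raised lip of the lug, then swing the eyebolt out of the slot and all the way down, and let go of it. Someone may already have slackened the nut a little, so try by feel: never wrench the bolt against the lip, and never wind the nut up against the collar at the end of the bolt. Leave the things standing round the pot where they are.

Things in the scene. Friction and masses are not known exactly. Their poses are not given: they have to be found in the camera images.
- pot: stainless round pot, screwed to the table: 130 mm in diameter (foot flange 156 mm), lid top 127 mm high, lid handle (bar along the pot's y, 8 mm thick, 64 mm long, over x = +10 mm) up to 149 mm. Origin: centre of the underside, on the table. Its -x axis points out through the lid clamp. The clamp's bolt stands on the line x = -85 mm, y = 0 of this frame.
- lug (a point): forked lug on the lid's edge;  on the bolt's line at the prongs' top, pot's axes. Two 10 mm prongs beside a 10 mm slot open to the pot's -x; their top is 122 mm above the table. At the outer end, about 10.5 to 13 mm outward of the bolt's line, each has an upright lip 4.5 mm high. It catches the nut's hub (after 3 to 4 mm of free play) until the hub's underside is about 5 mm above the prongs.
- bolt_pivot (a point): centre of the eyebolt's pivot pin, 36 mm above the table, 85 mm in front of the pot's axis; fixed. The hinge axis is the pot's y axis (point axes: those of the bolt: z along the bolt towards its free end).
- eyebolt (a joint): swing of the eyebolt, rad: 0 upright in the slot; grows as it swings outward (to the pot's -x) and down; 1.6 (level, stop) lies down. It turns easily and falls outward by its own weight once tipped more than about 0.3. The bolt is 7 mm thick, about 105 mm long from the pivot.
- nut_axis (a point): point on the bolt's axis 106 mm from the pivot (142 mm above the table while upright), at mid-height of the wings; it turns with the wing nut but does NOT rise with it. z is the bolt's axis, x runs along the two opposite wings (9 mm thick flat plates, 45 mm across, 22 mm above the hub's top, with the bolt's end between them).
- nut: the wing nut's turning axis; origin 86 mm from the pivot, turns like nut_axis, does NOT rise. Hub 18 mm diameter, 10 mm high. At the start its underside is 0 to 4.3 mm above the prongs (varies, not measured): hub top 132 to 136, wing tops 154 to 158 mm above the table. Anticlockwise from above it rises 1.6 mm per rad, drag 0.04 N m. 0.4 to 3.2 rad frees it; about 0.7 rad more meets the collar.
- end_collar (a point): small retaining collar, 8 mm in diameter, 3 mm high, fixed on the free end of the bolt between the wings; its underside (this point) is 102.2 mm from the pivot; the hub's top meets it when the hub's underside is 6.2 mm above the prongs. Winding the nut up against it spoils the thread.
- cookie_box_mid (a point): centre of a clear square box of cookies, 74 x 74 x 129 mm, standing loose near the pot; leave alone.
- jar_mid (a point): centre of a clear jar with a pink screw lid, 90 mm in diameter, 121 mm high, standing loose to the left; leave alone.
- sprinkles_mid (a point): centre of a sprinkle shaker with a black cap, 41 mm in diameter, 105 mm high, standing loose; leave alone.

How it is judged:
By the outcome, as a careful person would: the job done as asked, in the order asked, and still so for the second after the job is handed in, with the robot touching nothing.
It also fails if it takes over 72 s, if anything falls off the work surface, if the arm or the gripper's body presses on something with over 40 N, if the wrist force passes 120 N, or if a joint passes its speed limit or range.

## Working session

There is one attempt and no reset: what is moved stays moved. The work goes in short steps, Python scripts to look and compute and a tool call to move; the robot and the scene stay as the last step left them, time stands still between calls to the robot, and variables do not carry over. Pictures are saved under pics/ and viewed, and the job is handed in when it is done.

Besides the shell and the picture viewer there is one more tool, called after "Call:" as name(argument=value, ...) on one line, values as JSON. drive_tool: Moves the arm, as the interface text tells. Its arguments: {"type":"object","properties":{"series":{"type":"array","items":{"type":"array"}},"fingers":{"type":"number"}},"required":["series"]}

```bash
mkdir -p pics; ls
python3 - <<'E'
from plant import *
import cv2
s=state(); print({k:s[k] for k in s})
for c in ["scene","side"]:
    im=grab_frame(c); cv2.imwrite(f"pics/{c}0.png",im[:,:,::-1])
    print(c,camera_model(c))
    for n in ["pot","lug","bolt_pivot","nut_axis","nut","end_collar","cookie_box_mid","jar_mid","sprinkles_mid"]:
        r=place_of(c,n); print(n,[(list(map(lambda v:round(float(v),4),d["location"])),round(d["confidence"],2), [k for k in d]) for d in r[:2]])
print(state()["time"])
E
```

```text
pics
{'time': 0.0, 'joint_pos': array([ 1.02599950e+00,  5.33678926e-02,  1.61425480e+00,  3.31555777e-06,
        1.47599806e+00, -1.19028147e-01]), 'joint_vel': array([-0.00102385,  0.00048696,  0.00054777,  0.00086539,  0.00261797,
       -0.00079564]), 'joint_efforts': array([ 1.23117476e-03, -3.93671143e+01, -3.70178354e+01, -6.48809373e-05,
        6.86677377e-03, -3.58735360e-05]), 'tool_pos': array([0.2578368 , 0.56867261, 0.23007959]), 'tool_rot': array([-3.31990862e-04,  2.11280047e-01,  9.77425042e-01, -9.58168681e-04]), 'contact_force': array([ 0.20554084,  0.3121278 , -0.14062975]), 'ft_torque': array([ 0.00214673,  0.02313355, -0.03367917]), 'gripper_width': 1.0042259873288684}
scene {'fovy': 45.30626992630386, 'cx': 325.6063115434411, 'cy': 229.27237061599803, 'rvec': array([ 2.06862306,  1.36465604, -0.5083895 ]), 'tvec': array([-0.22972289, -0.31957095,  1.92573029])}
pot [([0.6835, 0.0858, -0.0044], 0.88, ['location', 'confidence'])]
lug [([0.5985, 0.1034, 0.124], 0.88, ['location', 'confidence']), ([0.5977, 0.1048, 0.1196], 0.35, ['location', 'confidence'])]
bolt_p
[... 480 characters left out ...]
c': array([ 1.83791343,  1.60610019, -0.71529662]), 'tvec': array([-0.07396048, -0.29546365,  2.00739927])}
pot [([0.6787, 0.0862, -0.0012], 0.83, ['location', 'confidence'])]
lug [([0.6002, 0.103, 0.1235], 0.71, ['location', 'confidence'])]
bolt_pivot []
nut_axis [([0.5978, 0.1022, 0.1435], 0.7, ['location', 'confidence']), ([0.6782, 0.0854, -0.003], 0.59, ['location', 'confidence'])]
nut [([0.5949, 0.1033, 0.1185], 0.56, ['location', 'confidence'])]
end_collar [([0.6002, 0.1011, 0.1382], 0.47, ['location', 'confidence'])]
cookie_box_mid [([0.4542, -0.3253, 0.0634], 0.73, ['location', 'confidence'])]
jar_mid [([0.4773, 0.3092, 0.0587], 0.77, ['location', 'confidence'])]
sprinkles_mid []
1.0
```

View pics/scene0.png

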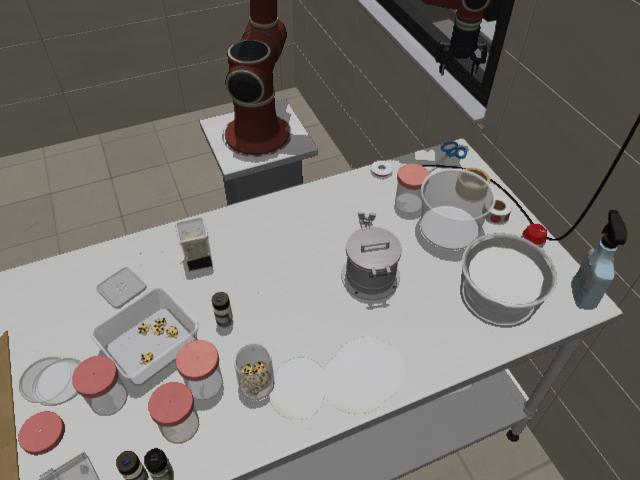

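View pics/side0.png

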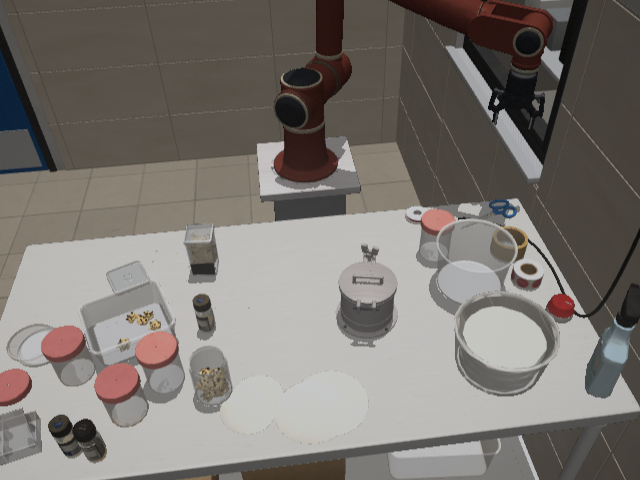

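The pot stands at about (0.681, 0.086), with the lug toward the robot at (0.598, 0.103). The measured radius is 85 mm, which matches the given size. Next I'll move over to look with the wrist camera.

Call:
drive_tool(series=[[[0.0, -0.04, 0.03], [0, 0, 0]], [[0.03, -0.08, 0.06], [0, 0, 0]], [[0.06, -0.12, 0.08], [0, 0, 0]], [[0.09, -0.16, 0.09], [0, 0, 0]], [[0.12, -0.2, 0.09], [0, 0, 0]], [[0.15, -0.24, 0.09], [0, 0, 0]], [[0.18, -0.28, 0.09], [0, 0, 0]], [[0.2, -0.32, 0.09], [0, 0, 0]]])

```text
time: 1.8
tool_pos: [0.4558, 0.2537, 0.3216]
tool_rot: [0.0, 0.211, 0.977, 0.0]
contact_force: [0.3, 1.0, 0.5]
gripper_width: 1.001
```

Call:
drive_tool(series=[[[0.02, -0.04, 0.0], [0, 0, 0]], [[0.04, -0.08, 0.0], [0, 0, 0]], [[0.06, -0.12, 0.0], [0, 0, 0]], [[0.06, -0.145, 0.0], [0, 0, 0]], [[0.06, -0.145, 0], [0, 0, 0]], [[0.06, -0.145, 0], [0, 0, 0]]])

```text
time: 2.4
tool_pos: [0.5147, 0.1104, 0.3214]
tool_rot: [0.0, 0.212, 0.977, 0.0]
contact_force: [-0.2, -0.4, 0.4]
gripper_width: 1.001
```

Run:
```python
from plant import *
import cv2,numpy as np
s=state(); print(s["time"],s["tool_pos"],s["tool_rot"],s["joint_pos"])
m=camera_model("wrist");R=cv2.Rodrigues(m["rvec"])[0];print(m,"campos",-R.T@m["tvec"],"axes",R)
im=grab_frame("wrist"); cv2.imwrite("pics/w1.png",im[:,:,::-1])
for n in ["pot","lug","bolt_pivot","nut_axis","nut","end_collar"]:
    r=place_of("wrist",n); print(n,[(np.round(d["location"],4),round(d["confidence"],2)) for d in r[:2]])
```

```text
2.4 [0.51472361 0.11037454 0.32138798] [2.25247795e-06 2.11806670e-01 9.77311535e-01 3.14611239e-04] [ 6.94905023e-02 -2.22243234e-01  1.72339312e+00  6.04408610e-04
  1.64026278e+00 -1.07441739e+00]
{'fovy': 69.87056088366865, 'cx': 317.5621777919908, 'cy': 243.5568046619097, 'rvec': array([-2.41004471, -1.55048521, -0.24780515]), 'tvec': array([-0.31418744, -0.47025295,  0.33341178])} campos [0.44254937 0.14340375 0.46324984] axes [[ 4.14454543e-01  9.10069837e-01  5.68615140e-04]
 [ 8.64911829e-01 -3.94083371e-01  3.10846949e-01]
 [ 2.83116514e-01 -1.28340128e-01 -9.50459810e-01]]
pot [(array([0.6835, 0.0845, 0.0012]), 0.65)]
lug [(array([0.6007, 0.105 , 0.1205]), 0.8)]
bolt_pivot [(array([0.6018, 0.1066, 0.0347]), 0.78), (array([0.6024, 0.1028, 0.1193]), 0.56)]
nut_axis [(array([0.6028, 0.1049, 0.1411]), 0.88)]
nut [(array([0.5963, 0.1027, 0.125 ]), 0.64)]
end_collar [(array([0.5996, 0.1062, 0.1396]), 0.67)]
```

View pics/w1.png

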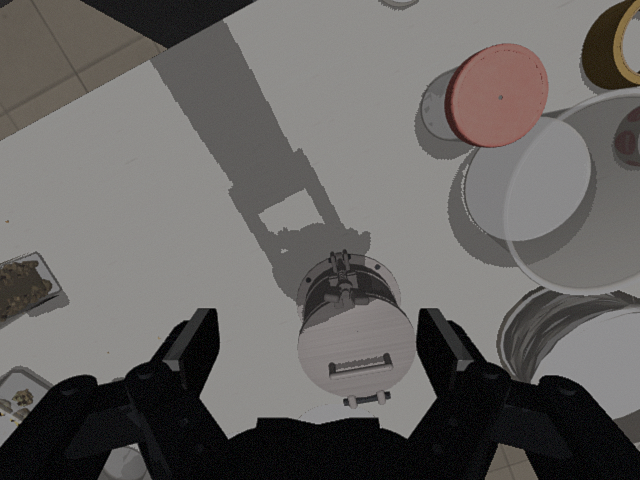

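Run:
```python
import cv2
im=cv2.imread("pics/w1.png")[235:325,290:410]
cv2.imwrite("pics/w1z.png",cv2.resize(im,None,fx=6.5,fy=6.5,interpolation=cv2.INTER_CUBIC))
```

```text
(no output)
```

View pics/w1z.png

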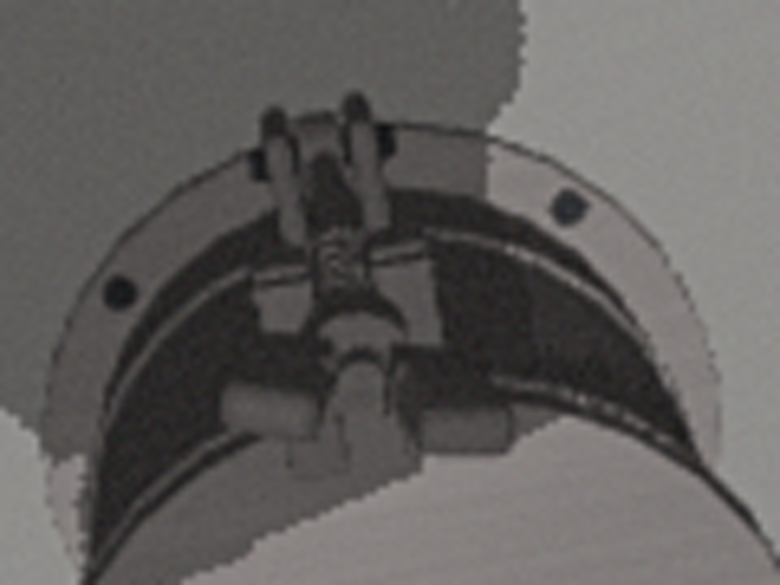

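Call:
drive_tool(series=[[[0.01, 0.002, -0.02], [-3.1, -6.8, 0]], [[0.015, 0.004, -0.04], [-6.2, -13.7, 0]], [[0.02, 0.006, -0.06], [-9.3, -20.5, 0]], [[0.03, 0.008, -0.08], [-12.4, -27.3, 0]], [[0.035, 0.01, -0.1], [-15.5, -34.2, 0]], [[0.043, 0.012, -0.116], [-18.6, -41, 0]], [[0.043, 0.012, -0.116], [-18.6, -41, 0]], [[0.043, 0.012, -0.116], [-18.6, -41, 0]]])

```text
time: 3.55
tool_pos: [0.5573, 0.123, 0.2051]
tool_rot: [0.373, 0.195, 0.904, -0.081]
contact_force: [0.3, -0.5, 0.4]
gripper_width: 1.002
```

Run:
```python
from plant import *
import cv2,numpy as np
s=state(); print(s["time"],s["tool_pos"],s["tool_rot"],s["joint_pos"])
m=camera_model("wrist");np.save("w2cam.npy",m,allow_pickle=True);R=cv2.Rodrigues(m["rvec"])[0];print("campos",-R.T@m["tvec"],"axes",R)
im=grab_frame("wrist"); cv2.imwrite("pics/w2.png",im[:,:,::-1])
for n in ["pot","lug","bolt_pivot","nut_axis","nut","end_collar"]:
    r=place_of("wrist",n); print(n,[(np.round(d["location"],4),round(d["confidence"],2)) for d in r[:2]])
```

```text
3.55 [0.55726258 0.12298364 0.20506587] [ 0.37282859  0.19455967  0.90366264 -0.08086532] [ 0.32233208 -0.35447624  2.15957312 -0.70001489  0.83997894 -0.47832602]
campos [0.41457513 0.18785293 0.24919203] axes [[ 0.41243376  0.91098695 -0.00108474]
 [ 0.41435051 -0.1865294   0.89079764]
 [ 0.81130269 -0.36784448 -0.45439893]]
pot [(array([0.6829, 0.0808, 0.0009]), 0.82)]
lug [(array([0.5995, 0.1022, 0.1204]), 0.71), (array([0.5993, 0.1081, 0.1388]), 0.51)]
bolt_pivot [(array([0.6036, 0.1027, 0.034 ]), 0.77)]
nut_axis [(array([0.6015, 0.1062, 0.1422]), 0.65)]
nut [(array([0.5984, 0.1017, 0.1252]), 0.64)]
end_collar [(array([0.6016, 0.1063, 0.1369]), 0.97)]
```

View pics/w2.png

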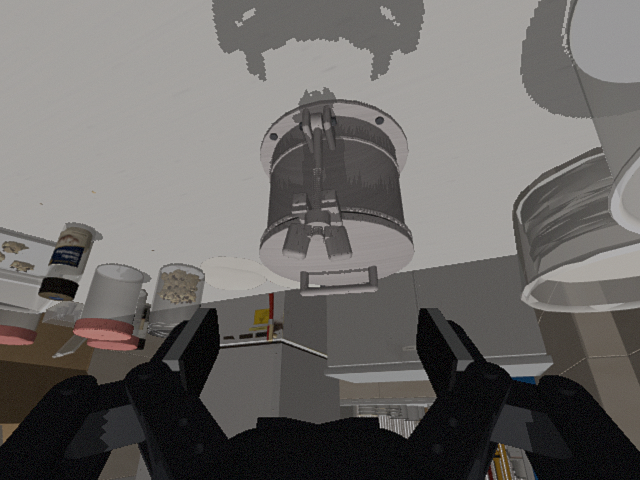

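Run:
```python
import cv2
im=cv2.imread("pics/w2.png")[165:285,250:410]
cv2.imwrite("pics/w2z.png",cv2.resize(im,None,fx=5,fy=5,interpolation=cv2.INTER_CUBIC))
```

```text
(no output)
```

View pics/w2z.png

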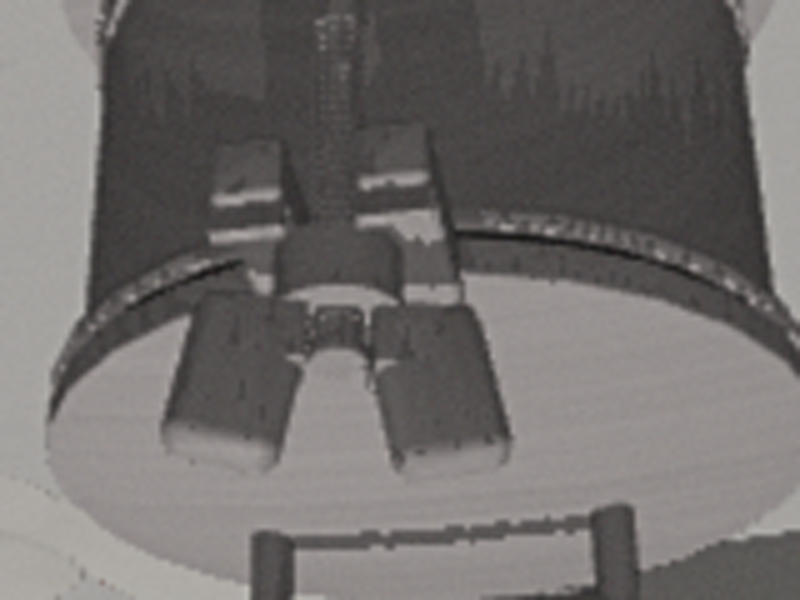

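```bash
cat > h.py <<'E'
import cv2,numpy as np
m=np.load("w2cam.npy",allow_pickle=True).item()
f=240/np.tan(np.radians(m["fovy"]/2));K=np.array([[f,0,m["cx"]],[0,f,m["cy"]],[0,0,1]])
def proj(P): return cv2.projectPoints(np.array(P,float).reshape(-1,1,3),m["rvec"],m["tvec"],K,None)[0][:,0]
def back(px,z):
    R=cv2.Rodrigues(m["rvec"])[0];c=-R.T@m["tvec"];d=R.T@np.linalg.inv(K)@np.array([px[0],px[1],1]);return c+d*(z-c[2])/d[2]
E
python3 - <<'E'
from h import *
def zp(x,y): return (250+x/5-0.4,165+y/5-0.4)
L=[back(zp(163,432),.154),back(zp(510,438),.154)]
print(L, np.degrees(np.arctan2(*(L[1]-L[0])[1::-1])),np.linalg.norm(L[1]-L[0]),(L[0]+L[1])/2)
im=cv2.imread("pics/w2.png")
x0,y0,w,h,Z=280,180,90,90,8
b=np.array([.600,.104]);yaw=-0.2
ux=np.array([np.cos(yaw),np.sin(yaw)]);uy=np.array([-ux[1],ux[0]])
def W(x,y,z): return [*(b+ux*x+uy*y),z]
def show(name,hh,wa):
    c=cv2.resize(im[y0:y0+h,x0:x0+w],None,fx=Z,fy=Z,interpolation=cv2.INTER_CUBIC)
    def pl(P,col,cl=False):
        p=(proj(P)-[x0,y0]+.5)*Z
        cv2.polylines(c,[np.int32(p)],cl,col,1,cv2.LINE_AA)
    for s in(-1,1):
        for z in (.122,.1265):
            pl([W(-.013,s*.005,z),W(-.013,s*.015,z),W(-.0105,s*.015,z),W(-.0105,s*.005,z)],(0,255,0),True)
        pl([W(-.0105,s*.005,.122),W(.01,s*.005,.122),W(.01,s*.015,.122),W(-.0105,s*.015,.122)],(0,255,255))
    t=np.linspace(0,2*np.pi,40)
    for z in(.122+hh,.132+hh): pl([W(.009*np.cos(a),.009*np.sin(a),z) for a in t],(0,0,255))
    v=np.array([np.cos(wa),np.sin(wa)]);n=np.array([-v[1],v[0]])
    for z in (.132+hh,.154+hh):
        for s in(-1,1): pl([[*(b+v*s*.0225+n*k*.0045),z] for k in(-1,1)]+[[*(b+v*s*.008+n*k*.0045),z] for k in(1,-1)],(255,0,0),True)
    cv2.imwrite(name,c)
wa=np.arctan2(*(L[1]-L[0])[1::-1])
show("pics/ov0.png",0.0,wa);show("pics/ov3.png",0.003,wa)
E
```

```text
[array([0.58479363, 0.085952  , 0.154     ]), array([0.60460462, 0.12566438, 0.154     ])] 63.48714907375676 0.044379586671116446 [0.59469913 0.10580819 0.154     ]
```

View pics/ov0.png

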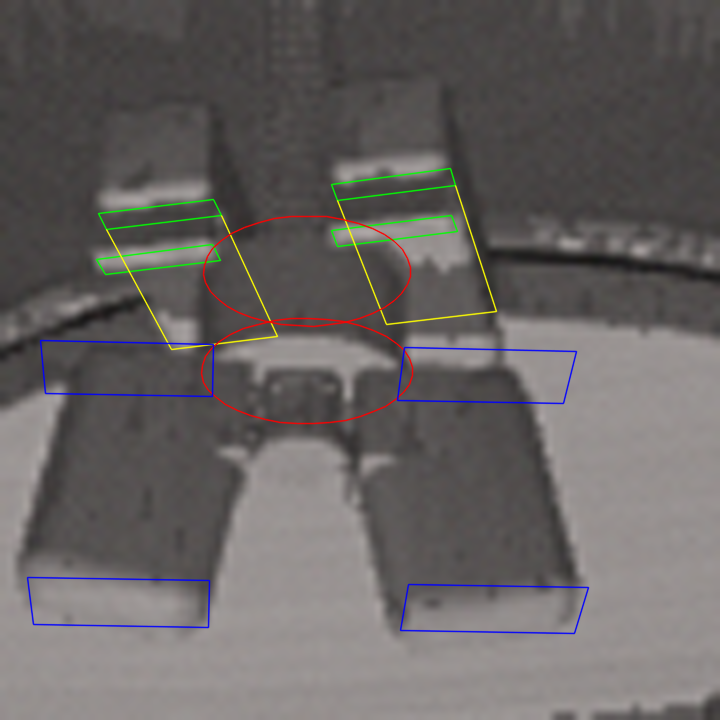

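View pics/ov3.png

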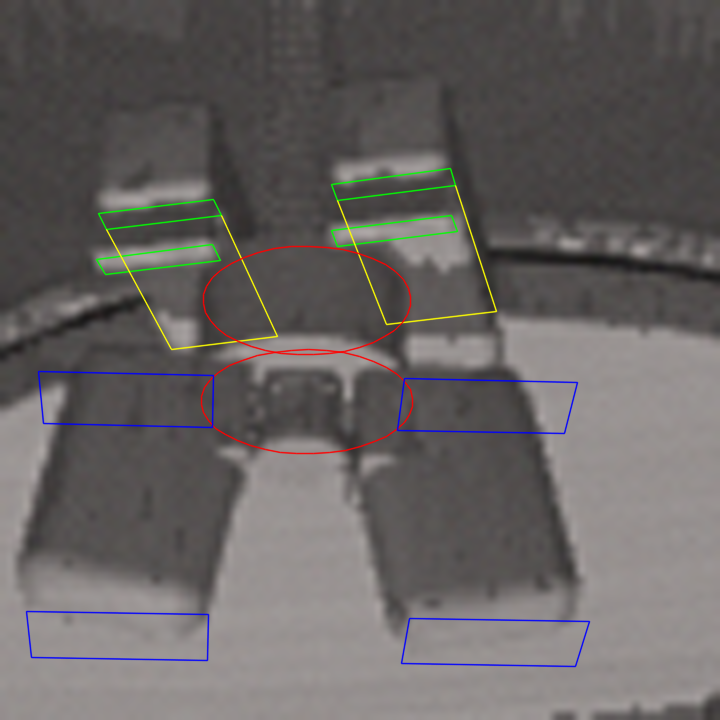

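Run:
```python
import cv2,numpy as np
im=cv2.imread("pics/w2.png",0)[195:235,300:345]
c=cv2.resize(im,None,fx=14,fy=14,interpolation=cv2.INTER_CUBIC).astype(float)
c=np.clip((c-35)*2.4,0,255).astype(np.uint8)
for k in range(0,40,5): cv2.putText(c,str(195+k),(0,k*14+10),0,.4,255)
for k in range(0,45,5): cv2.putText(c,str(300+k),(k*14,10),0,.35,255)
cv2.imwrite("pics/w2h.png",c)
from h import *
b=np.array([.600,.104])
for h in (0,.001,.002,.003,.004):
    d=np.array([.911,-.413]); print(h,proj([[*(b-.009*d),.122+h],[*(b-.009*d),.132+h],[*b,.1382]]).round(1).tolist())
```

```text
0 [[317.9, 206.5], [317.9, 219.3], [317.9, 234.1]]
0.001 [[317.9, 207.8], [317.9, 220.6], [317.9, 234.1]]
0.002 [[317.9, 209.0], [317.9, 221.9], [317.9, 234.1]]
0.003 [[317.9, 210.3], [317.9, 223.2], [317.9, 234.1]]
0.004 [[317.9, 211.5], [317.9, 224.5], [317.9, 234.1]]
```

View pics/w2h.png

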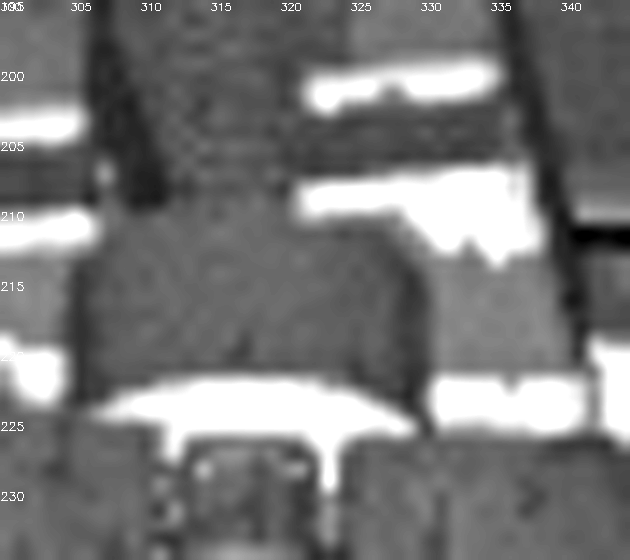

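Projecting the model onto the picture, the lug lines up with the bolt's line at about (0.600, 0.104). The hub edges, at rows 208.5 and 221.3, put the underside about 1.6 mm above the prongs. The wings run at about 63° azimuth. I'll go back to pointing down and yaw the jaws across the wings.

Call:
drive_tool(series=[[[0.0, 0.0, 0.015], [3.1, 6.8, 0]], [[0.01, -0.005, 0.03], [6.2, 13.7, 0]], [[0.02, -0.01, 0.04], [9.3, 20.5, 0]], [[0.03, -0.012, 0.045], [12.4, 27.3, 0]], [[0.035, -0.015, 0.045], [15.5, 34.2, 0]], [[0.043, -0.019, 0.045], [18.6, 41, 0]], [[0.043, -0.019, 0.045], [18.6, 41, 0]]])

```text
time: 4.6
tool_pos: [0.6036, 0.1011, 0.2497]
tool_rot: [-0.001, 0.213, 0.977, 0.0]
contact_force: [-1.1, 0.5, 0.2]
gripper_width: 0.995
```

Call:
drive_tool(series=[[[0, 0, 0], [0, 0, -8.5]], [[0, 0, 0], [0, 0, -17]], [[0, 0, 0], [0, 0, -25.5]], [[0, 0, 0], [0, 0, -34]], [[0, 0, 0], [0, 0, -42.5]], [[0, 0, 0], [0, 0, -51]], [[0, 0, 0], [0, 0, -59.5]], [[0, 0, 0], [0, 0, -68]]])

```text
time: 5.4
tool_pos: [0.6004, 0.1036, 0.2507]
tool_rot: [0.001, 0.724, 0.69, 0.0]
contact_force: [-0.2, -0.2, 0.3]
gripper_width: 0.997
```

Call:
drive_tool(series=[[[0, 0, -0.01], [0, 0, -8]], [[0, 0, -0.02], [0, 0, -16]], [[0, 0, -0.03], [0, 0, -24]], [[0, 0, -0.03], [0, 0, -24]], [[0, 0, -0.03], [0, 0, -24]]])

```text
time: 5.9
tool_pos: [0.6004, 0.1036, 0.2206]
tool_rot: [0.0, 0.849, 0.528, 0.0]
contact_force: [-1.0, -0.2, -0.3]
gripper_width: 1.0
```

Run:
```python
from plant import *
import cv2,numpy as np
s=state(); print(s["time"],s["tool_pos"],s["tool_rot"],s["joint_pos"])
m=camera_model("wrist");np.save("w2cam.npy",m,allow_pickle=True);R=cv2.Rodrigues(m["rvec"])[0];print("campos",-R.T@m["tvec"],"axes",R)
im=grab_frame("wrist"); cv2.imwrite("pics/w3.png",im[:,:,::-1])
for n in ["lug","nut_axis","nut","end_collar"]:
    r=place_of("wrist",n); print(n,[(np.round(d["location"],4),round(d["confidence"],2)) for d in r[:2]])
```

```text
5.9 [0.60043531 0.10356703 0.22060422] [1.64686084e-04 8.49026018e-01 5.28350981e-01 1.84137856e-04] [ 4.87743776e-02  2.22983385e-02  1.66204915e+00 -1.09405167e-04
  1.45676319e+00  5.06268807e-01]
campos [0.63602707 0.17523433 0.36248657] axes [[ 8.96936216e-01 -4.42159260e-01  7.83060057e-04]
 [-4.20508514e-01 -8.52466816e-01  3.10600898e-01]
 [-1.36667531e-01 -2.78918478e-01 -9.50540093e-01]]
lug [(array([0.6015, 0.102 , 0.1229]), 0.86)]
nut_axis [(array([0.6024, 0.1046, 0.1457]), 0.62)]
nut [(array([0.6004, 0.1031, 0.1216]), 0.72)]
end_collar [(array([0.6019, 0.1043, 0.1389]), 0.85)]
```

View pics/w3.png

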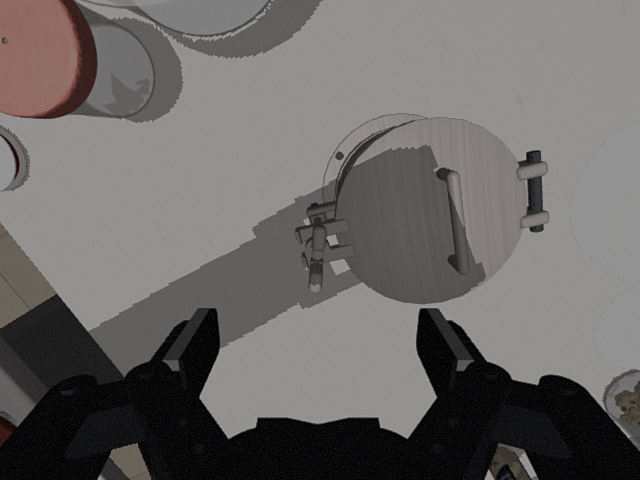

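Run:
```python
from h import *
im=cv2.imread("pics/w3.png")
x0,y0,w,h,Z=280,190,90,115,6
b=np.array([.600,.104]);yaw=-0.2;hh=.0016
ux=np.array([np.cos(yaw),np.sin(yaw)]);uy=np.array([-ux[1],ux[0]])
def W(x,y,z): return [*(b+ux*x+uy*y),z]
c=cv2.resize(im[y0:y0+h,x0:x0+w],None,fx=Z,fy=Z,interpolation=cv2.INTER_CUBIC)
c=np.clip(c.astype(float)*1.5,0,255).astype(np.uint8)
def pl(P,col,cl=False):
    p=(proj(P)-[x0,y0]+.5)*Z
    cv2.polylines(c,[np.int32(p)],cl,col,1,cv2.LINE_AA)
for s in(-1,1):
    pl([W(-.0105,s*.005,.122),W(.01,s*.005,.122),W(.01,s*.015,.122),W(-.0105,s*.015,.122)],(0,255,255))
wa=np.radians(63.5)
v=np.array([np.cos(wa),np.sin(wa)]);n=np.array([-v[1],v[0]])
for z in (.154+hh,):
    for s in(-1,1): pl([[*(b+v*s*.0225+n*k*.0045),z] for k in(-1,1)]+[[*(b+v*s*.008+n*k*.0045),z] for k in(1,-1)],(0,0,255),True)
cv2.imwrite("pics/ov4.png",c)
```

```text
(no output)
```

View pics/ov4.png

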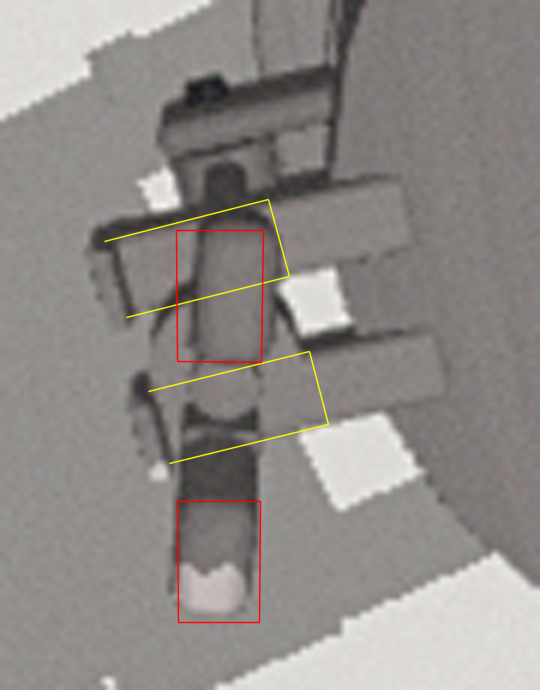

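Call:
drive_tool(series=[[[0, 0, -0.03], [0, 0, -2]], [[0, 0, -0.055], [0, 0, -2]], [[0, 0, -0.072], [0, 0, -2]], [[0, 0, -0.0825], [0, 0, -2]], [[0, 0, -0.0825], [0, 0, -2]], [[0, 0, -0.0825], [0, 0, -2]]])

```text
time: 6.75
tool_pos: [0.6013, 0.1034, 0.1387]
tool_rot: [0.0, 0.859, 0.512, 0.001]
contact_force: [-0.1, -0.4, 0.2]
gripper_width: 1.0
```

Call:
drive_tool(series=[[[0, 0, 0], [0, 0, 0]], [[0, 0, 0], [0, 0, 0]], [[0, 0, 0], [0, 0, 0]], [[0, 0, 0], [0, 0, 0]], [[0, 0, 0], [0, 0, 0]]], fingers=0.5)

```text
time: 7.25
tool_pos: [0.6008, 0.1034, 0.138]
tool_rot: [0.0, 0.859, 0.512, 0.0]
contact_force: [-0.1, 0.3, -1.2]
gripper_width: 0.251
```

Run:
```python
from plant import *
import cv2,numpy as np
s=state(); print(s["time"],s["tool_pos"],s["contact_force"],s["ft_torque"],s["gripper_width"])
im=grab_frame("wrist"); cv2.imwrite("pics/w4.png",im[:,:,::-1])
```

```text
7.25 [0.60077777 0.10343026 0.13800224] [-0.10288531  0.30062372 -1.19507045] [-0.04697899  0.00849043  0.01316707] 0.2505844149621148
```

View pics/w4.png

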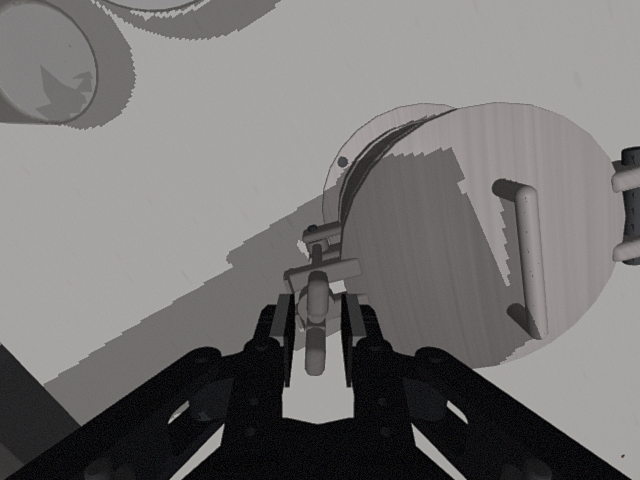

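Call:
drive_tool(series=[[[-0.001, 0.0005, 0], [0, 0, 0]], [[-0.001, 0.0005, 0], [0, 0, 0]], [[-0.001, 0.0005, 0], [0, 0, 0]], [[-0.001, 0.0005, 0], [0, 0, 0]], [[-0.001, 0.0005, 0], [0, 0, 0]]], fingers=1.0)

```text
time: 7.8
tool_pos: [0.5998, 0.1039, 0.138]
tool_rot: [0.0, 0.859, 0.512, 0.0]
contact_force: [0.6, -0.2, 1.2]
gripper_width: 0.089
```

Run:
```python
from plant import *
import cv2,numpy as np
s=state(); print(s["time"],s["tool_pos"],s["contact_force"],s["ft_torque"],s["gripper_width"],s["tool_rot"])
im=grab_frame("wrist"); cv2.imwrite("pics/w5.png",im[200:440,180:460,::-1].repeat(2,0).repeat(2,1))
```

```text
7.8 [0.59981901 0.10391882 0.1379699 ] [ 0.64162964 -0.17669998  1.23122691] [-0.00442688 -0.07935515 -0.02661   ] 0.08856997547068692 [6.89873360e-05 8.58947394e-01 5.12063818e-01 1.24360289e-04]
```

View pics/w5.png

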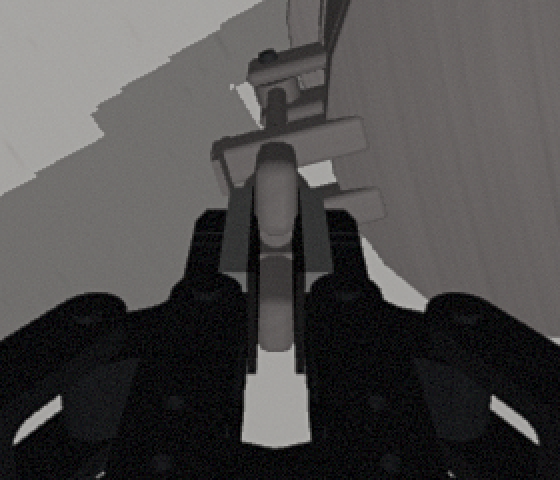

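Call:
drive_tool(series=[[[0, 0, 0.0001], [0, 0, 4]], [[0, 0, 0.0002], [0, 0, 8]], [[0, 0, 0.0003], [0, 0, 12]], [[0, 0, 0.00045], [0, 0, 16]], [[0, 0, 0.00045], [0, 0, 16]]])

```text
time: 8.35
tool_pos: [0.5998, 0.1039, 0.1384]
tool_rot: [0.0, 0.779, 0.627, 0.0]
contact_force: [-0.2, 0.0, 1.5]
gripper_width: 0.086
```

```bash
cat > st.py <<'E'
from plant import *
import numpy as np
from scipy.spatial.transform import Rotation as Ro
s=state(); q=s["tool_rot"];R=Ro.from_quat([q[1],q[2],q[3],q[0]]).as_matrix()
print(round(s["time"],2),s["tool_pos"].round(4),"F",s["contact_force"].round(2),"T",s["ft_torque"].round(3),"w",round(s["gripper_width"],3),"yaw_y",np.degrees(np.arctan2(R[1,1],R[0,1])).round(2),"zaxis",R[:,2].round(3),s["joint_pos"].round(3))
E
python3 st.py
```

```text
8.35 [0.5998 0.1039 0.1384] F [-0.19  0.    1.54] T [-0.036 -0.011  0.043] w 0.086 yaw_y -12.39 zaxis [ 0. -0. -1.] [ 0.049  0.088  1.735 -0.     1.318  0.266]
```

Call:
drive_tool(series=[[[0, 0, 0.0002], [0, 0, 6]], [[0, 0, 0.0003], [0, 0, 12]], [[0, 0, 0.0005], [0, 0, 18]], [[0, 0, 0.0007], [0, 0, 24]], [[0, 0, 0.0008], [0, 0, 30]], [[0, 0, 0.001], [0, 0, 36]], [[0, 0, 0.0012], [0, 0, 42]], [[0, 0, 0.0013], [0, 0, 48]]])

```text
time: 9.15
tool_pos: [0.5996, 0.1038, 0.1397]
tool_rot: [-0.0, 0.456, 0.89, -0.0]
contact_force: [-1.0, -0.6, 1.5]
gripper_width: 0.086
```

Call:
drive_tool(series=[[[0, 0, 0.0002], [0, 0, 6]], [[0, 0, 0.0003], [0, 0, 12]], [[0, 0, 0.0005], [0, 0, 18]], [[0, 0, 0.0007], [0, 0, 24]], [[0, 0, 0.0008], [0, 0, 30]], [[0, 0, 0.001], [0, 0, 36]], [[0, 0, 0.0011], [0, 0, 40]], [[0, 0, 0.0011], [0, 0, 40]]])

```text
time: 9.95
tool_pos: [0.5995, 0.1036, 0.1408]
tool_rot: [-0.0, 0.126, 0.992, -0.0]
contact_force: [-1.2, -1.3, 2.3]
gripper_width: 0.087
```

```bash
python3 st.py
```

```text
9.95 [0.5995 0.1036 0.1408] F [-1.19 -1.31  2.35] T [-0.349  0.241  0.005] w 0.087 yaw_y 75.52 zaxis [-0.001 -0.001 -1.   ] [ 4.900e-02  8.500e-02  1.734e+00 -1.000e-03  1.323e+00 -1.269e+00]
```

Call:
drive_tool(series=[[[0, 0, 0.0001], [0, 0, 4]], [[0, 0, 0.0002], [0, 0, 8]], [[0, 0, 0.0003], [0, 0, 12]], [[0, 0, 0.0005], [0, 0, 17]], [[0, 0, 0.0005], [0, 0, 17]], [[0, 0, 0.0005], [0, 0, 17]]])

```text
time: 10.55
tool_pos: [0.5996, 0.1035, 0.1412]
tool_rot: [-0.0, -0.021, 1.0, -0.0]
contact_force: [-1.4, -3.4, 2.7]
gripper_width: 0.087
```

```bash
python3 st.py;  python3 - <<'E'
from plant import *
import cv2,numpy as np
im=grab_frame("wrist"); cv2.imwrite("pics/w6.png",im[:,:,::-1])
E
```

```text
10.55 [0.5996 0.1035 0.1412] F [-1.37 -3.4   2.74] T [-0.478  0.346 -0.018] w 0.087 yaw_y 92.43 zaxis [-0.    -0.001 -1.   ] [ 4.900e-02  8.500e-02  1.733e+00 -1.000e-03  1.324e+00 -1.564e+00]
```

View pics/w6.png

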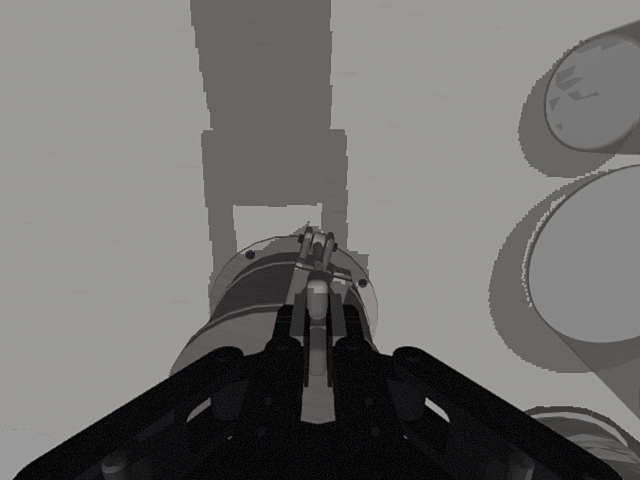

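The nut has turned 2.11 rad and the estimated hub height is about 5.0 mm. Next is a gentle feel test, moving outward along the arc in small steps.

Call:
drive_tool(series=[[[-0.001, 0.0002, 0], [-0.11, -0.53, 0]], [[-0.002, 0.0004, 0], [-0.22, -1.07, 0]], [[-0.0029, 0.0006, 0], [-0.33, -1.6, 0]], [[-0.0029, 0.0006, 0], [-0.33, -1.6, 0]]])

```text
time: 11.0
tool_pos: [0.5965, 0.1044, 0.1412]
tool_rot: [0.014, -0.023, 1.0, -0.004]
contact_force: [-0.0, -3.1, 3.1]
gripper_width: 0.085
```

```bash
python3 st.py
```

```text
11.0 [0.5965 0.1044 0.1412] F [-0.   -3.09  3.12] T [-0.749  0.189 -0.027] w 0.085 yaw_y 92.59 zaxis [ 0.028 -0.006 -1.   ] [ 0.054  0.061  1.759 -0.008  1.294 -1.56 ]
```

Moves freely to 3 mm. Now 1 mm steps.

Call:
drive_tool(series=[[[-0.0005, 0.0001, 0], [-0.05, -0.27, 0]], [[-0.001, 0.0002, 0], [-0.11, -0.53, 0]], [[-0.001, 0.0002, 0], [-0.11, -0.53, 0]]])

```text
time: 11.3
tool_pos: [0.5957, 0.1046, 0.1411]
tool_rot: [0.019, -0.023, 1.0, -0.004]
contact_force: [-2.2, -3.2, 2.5]
gripper_width: 0.084
```

Call:
drive_tool(series=[[[-0.0005, 0.0001, 0], [-0.05, -0.27, 0]], [[-0.001, 0.0002, 0], [-0.11, -0.53, 0]], [[-0.001, 0.0002, 0], [-0.11, -0.53, 0]]])

```text
time: 11.6
tool_pos: [0.5947, 0.1049, 0.1411]
tool_rot: [0.023, -0.023, 0.999, -0.005]
contact_force: [-1.1, -4.3, 2.4]
gripper_width: 0.086
```

```bash
python3 st.py
```

```text
11.6 [0.5947 0.1049 0.1411] F [-1.09 -4.33  2.41] T [-0.771  0.249 -0.057] w 0.086 yaw_y 92.59 zaxis [ 0.046 -0.01  -0.999] [ 0.057  0.046  1.775 -0.013  1.275 -1.556]
```

Call:
drive_tool(series=[[[-0.0005, -0.0001, 0], [-0.05, -0.27, 0]], [[-0.001, -0.0002, 0], [-0.11, -0.53, 0]], [[-0.001, -0.0002, 0], [-0.11, -0.53, 0]]])

```text
time: 11.9
tool_pos: [0.5937, 0.1049, 0.1411]
tool_rot: [0.028, -0.023, 0.999, -0.006]
contact_force: [-1.2, -3.5, 2.4]
gripper_width: 0.085
```

```bash
python3 st.py
```

```text
11.9 [0.5937 0.1049 0.1411] F [-1.19 -3.46  2.41] T [-0.663  0.249 -0.05 ] w 0.085 yaw_y 92.59 zaxis [ 0.056 -0.011 -0.998] [ 0.058  0.038  1.783 -0.015  1.265 -1.554]
```

Call:
drive_tool(series=[[[-0.0005, 0.0001, 0], [-0.05, -0.27, 0]], [[-0.001, 0.0002, 0], [-0.11, -0.53, 0]], [[-0.001, 0.0002, 0], [-0.11, -0.53, 0]]])

```text
time: 12.2
tool_pos: [0.5926, 0.1051, 0.1411]
tool_rot: [0.032, -0.023, 0.999, -0.007]
contact_force: [-0.1, -3.0, 2.5]
gripper_width: 0.085
```

Call:
drive_tool(series=[[[-0.0005, 0.0001, 0], [-0.05, -0.27, 0]], [[-0.001, 0.0002, 0], [-0.11, -0.53, 0]], [[-0.001, 0.0002, 0], [-0.11, -0.53, 0]]])

```text
time: 12.5
tool_pos: [0.5916, 0.1053, 0.141]
tool_rot: [0.037, -0.023, 0.999, -0.008]
contact_force: [-1.1, -2.9, 0.9]
gripper_width: 0.085
```

```bash
python3 st.py;  python3 - <<'E'
from plant import *
import cv2,numpy as np
im=grab_frame("wrist"); cv2.imwrite("pics/w7.png",im[200:400,220:420,::-1].repeat(3,0).repeat(3,1))
E
```

```text
12.5 [0.5916 0.1053 0.141 ] F [-1.05 -2.85  0.92] T [-0.438  0.203 -0.057] w 0.085 yaw_y 92.57 zaxis [ 0.074 -0.015 -0.997] [ 0.062  0.023  1.8   -0.021  1.246 -1.549]
```

View pics/w7.png

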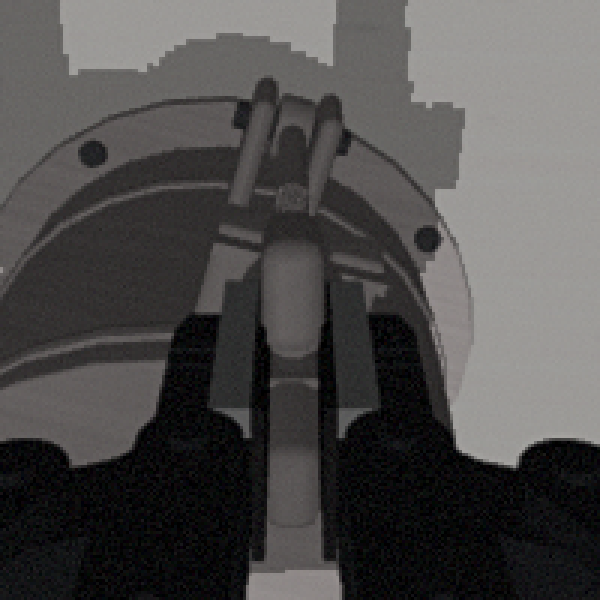

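Call:
drive_tool(series=[[[-0.0005, 0.0001, 0], [-0.05, -0.27, 0]], [[-0.001, 0.0002, -0.0001], [-0.11, -0.53, 0]], [[-0.0015, 0.0003, -0.0001], [-0.16, -0.8, 0]], [[-0.0015, 0.0003, -0.0001], [-0.16, -0.8, 0]]])

```text
time: 12.95
tool_pos: [0.5901, 0.1056, 0.141]
tool_rot: [0.044, -0.023, 0.999, -0.01]
contact_force: [-0.8, -2.1, -0.2]
gripper_width: 0.086
```

```bash
python3 st.py
```

```text
12.95 [0.5901 0.1056 0.141 ] F [-0.75 -2.06 -0.16] T [-0.325  0.105 -0.051] w 0.086 yaw_y 92.56 zaxis [ 0.088 -0.018 -0.996] [ 0.064  0.011  1.812 -0.025  1.231 -1.545]
```

Call:
drive_tool(series=[[[-0.0005, 0.0001, 0], [-0.05, -0.27, 0]], [[-0.001, 0.0002, -0.0001], [-0.11, -0.53, 0]], [[-0.0015, 0.0003, -0.0002], [-0.16, -0.8, 0]], [[-0.0015, 0.0003, -0.0002], [-0.16, -0.8, 0]]])

```text
time: 13.35
tool_pos: [0.5887, 0.1058, 0.1408]
tool_rot: [0.051, -0.023, 0.998, -0.012]
contact_force: [0.4, -1.0, -0.9]
gripper_width: 0.084
```

```bash
python3 st.py
```

```text
13.35 [0.5887 0.1058 0.1408] F [ 0.4  -1.   -0.86] T [-0.269  0.167 -0.044] w 0.084 yaw_y 92.54 zaxis [ 0.102 -0.021 -0.995] [ 0.066 -0.     1.825 -0.029  1.217 -1.541]
```

Call:
drive_tool(series=[[[-0.0012, 0.0002, -0.0002], [-0.14, -0.67, 0]], [[-0.0024, 0.0005, -0.0004], [-0.27, -1.35, 0]], [[-0.0036, 0.0007, -0.0006], [-0.41, -2.02, 0]], [[-0.0036, 0.0007, -0.0006], [-0.41, -2.02, 0]]])

```text
time: 13.75
tool_pos: [0.5849, 0.1066, 0.1403]
tool_rot: [0.069, -0.023, 0.997, -0.016]
contact_force: [-0.8, -0.8, -0.3]
gripper_width: 0.083
```

```bash
python3 st.py
```

```text
13.75 [0.5849 0.1066 0.1403] F [-0.85 -0.83 -0.28] T [-0.237  0.154 -0.106] w 0.083 yaw_y 92.49 zaxis [ 0.138 -0.028 -0.99 ] [ 0.073 -0.029  1.856 -0.041  1.179 -1.53 ]
```

Call:
drive_tool(series=[[[-0.001, 0.0002, -0.0002], [-0.12, -0.56, 0]], [[-0.002, 0.0004, -0.0004], [-0.23, -1.12, 0]], [[-0.0031, 0.0006, -0.0005], [-0.35, -1.68, 0]], [[-0.0031, 0.0006, -0.0005], [-0.35, -1.68, 0]]])

```text
time: 14.15
tool_pos: [0.5819, 0.1072, 0.1398]
tool_rot: [0.083, -0.023, 0.996, -0.019]
contact_force: [-0.6, -1.2, 0.4]
gripper_width: 0.082
```

```bash
python3 st.py
```

```text
14.15 [0.5819 0.1072 0.1398] F [-0.58 -1.21  0.43] T [-0.113  0.173 -0.059] w 0.082 yaw_y 92.42 zaxis [ 0.167 -0.034 -0.985] [ 0.079 -0.052  1.882 -0.052  1.148 -1.52 ]
```

Run:
```python
import numpy as np
t0=.169
for t in list(np.arange(1,9)*.07+t0)+list(np.arange(9,15)*.07+t0):
    d=.1052*(np.sin(t)-np.sin(t0));z=.1052*(np.cos(t)-np.cos(t0));a=np.degrees(t-t0)
    print(round(t,3),[[round(-.98*d,4),round(.2*d,4),round(z,4)],[round(-.2*a,2),round(-.98*a,2),0]])
```

```text
0.239 [[np.float64(-0.0071), np.float64(0.0014), np.float64(-0.0015)], [np.float64(-0.8), np.float64(-3.93), 0]]
0.309 [[np.float64(-0.014), np.float64(0.0029), np.float64(-0.0035)], [np.float64(-1.6), np.float64(-7.86), 0]]
0.379 [[np.float64(-0.0208), np.float64(0.0042), np.float64(-0.006)], [np.float64(-2.41), np.float64(-11.79), 0]]
0.449 [[np.float64(-0.0274), np.float64(0.0056), np.float64(-0.0089)], [np.float64(-3.21), np.float64(-15.72), 0]]
0.519 [[np.float64(-0.0338), np.float64(0.0069), np.float64(-0.0124)], [np.float64(-4.01), np.float64(-19.65), 0]]
0.589 [[np.float64(-0.0399), np.float64(0.0081), np.float64(-0.0162)], [np.float64(-4.81), np.float64(-23.58), 0]]
0.659 [[np.float64(-0.0458), np.float64(0.0093), np.float64(-0.0205)], [np.float64(-5.61), np.float64(-27.51), 0]]
0.729 [[np.float64(-0.0513), np.float64(0.0105), np.float64(-0.0252)], [np.float64(-6.42), np.float64(-31.44), 0]]
0.799 [[np.float64(-0.0565), np.float64(0.0115), np.float64(-0.0303)], [np.float64(-7.22), np.float64(-35.37), 0]]
0.869 [[np.float64(-0.0614), np.float64(0.0125), np.float64(-0.0358)], [np.float64(-8.02), np.float64(-39.3), 0]]
0.939 [[np.float64(-0.0659), np.float64(0.0134), np.float64(-0.0416)], [np.float64(-8.82), np.float64(-43.24), 0]]
1.009 [[np.float64(-0.0699), np.float64(0.0143), np.float64(-0.0477)], [np.float64(-9.63), np.float64(-47.17), 0]]
1.079 [[np.float64(-0.0735), np.float64(0.015), np.float64(-0.054)], [np.float64(-10.43), np.float64(-51.1), 0]]
1.149 [[np.float64(-0.0767), np.float64(0.0157), np.float64(-0.0606)], [np.float64(-11.23), np.float64(-55.03), 0]]
```

Call:
drive_tool(series=[[[-0.0036, 0.0007, -0.0007], [-0.4, -1.97, 0]], [[-0.0071, 0.0014, -0.0015], [-0.8, -3.93, 0]], [[-0.014, 0.0029, -0.0035], [-1.6, -7.86, 0]], [[-0.0208, 0.0042, -0.006], [-2.41, -11.79, 0]], [[-0.0208, 0.0042, -0.006], [-2.41, -11.79, 0]]])

```text
time: 14.65
tool_pos: [0.5602, 0.112, 0.1334]
tool_rot: [0.185, -0.023, 0.982, -0.042]
contact_force: [2.1, 0.5, -1.1]
gripper_width: 0.085
```

```bash
python3 st.py
```

```text
14.65 [0.5602 0.112  0.1334] F [ 2.1   0.47 -1.06] T [-0.061 -0.103 -0.056] w 0.085 yaw_y 91.72 zaxis [ 0.365 -0.073 -0.928] [ 0.125 -0.207  2.061 -0.149  0.929 -1.425]
```

Low forces. Continuing down the arc.

Call:
drive_tool(series=[[[-0.0066, 0.0014, -0.0029], [-0.8, -3.93, 0]], [[-0.013, 0.0027, -0.0064], [-1.6, -7.86, 0]], [[-0.0191, 0.0039, -0.0102], [-2.4, -11.79, 0]], [[-0.025, 0.0051, -0.0145], [-3.2, -15.72, 0]], [[-0.0305, 0.0063, -0.0192], [-4.01, -19.65, 0]], [[-0.0305, 0.0063, -0.0192], [-4.01, -19.65, 0]]])

```text
time: 15.25
tool_pos: [0.5298, 0.1186, 0.1133]
tool_rot: [0.348, -0.022, 0.934, -0.079]
contact_force: [1.8, 1.6, 1.3]
gripper_width: 0.089
```

```bash
python3 st.py;python3 - <<'E'
from plant import *
import cv2,numpy as np
im=grab_frame("wrist"); cv2.imwrite("pics/w8.png",im[:,:,::-1])
im=grab_frame("side"); cv2.imwrite("pics/s8.png",im[150:390,240:540,::-1].repeat(2,0).repeat(2,1))
E
```

```text
15.25 [0.5298 0.1186 0.1133] F [1.85 1.56 1.25] T [ 0.173 -0.118  0.146] w 0.089 yaw_y 89.25 zaxis [ 0.654 -0.131 -0.745] [ 0.224 -0.385  2.329 -0.525  0.577 -1.042]
```

View pics/w8.png

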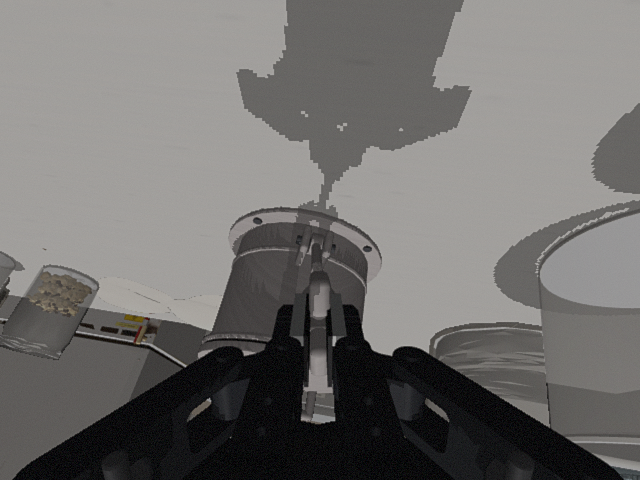

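View pics/s8.png

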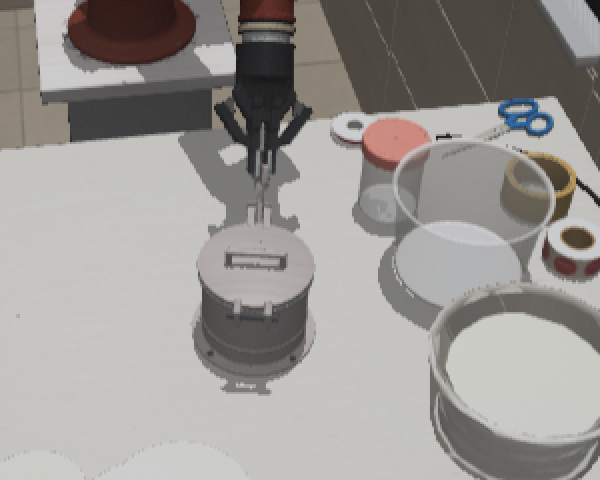

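Call:
drive_tool(series=[[[-0.0052, 0.001, -0.0051], [-0.8, -3.93, 0]], [[-0.0101, 0.002, -0.0106], [-1.6, -7.86, 0]], [[-0.0101, 0.002, -0.0106], [-1.6, -7.86, 0]], [[-0.0101, 0.002, -0.0106], [-1.6, -7.86, 0]]])

```text
time: 15.75
tool_pos: [0.5215, 0.12, 0.1045]
tool_rot: [0.411, -0.02, 0.907, -0.093]
contact_force: [1.5, 5.6, -2.8]
gripper_width: 0.084
```

```bash
python3 st.py
```

```text
15.75 [0.5215 0.12   0.1045] F [ 1.55  5.55 -2.83] T [0.686 0.803 0.621] w 0.084 yaw_y 87.69 zaxis [ 0.749 -0.152 -0.645] [ 0.268 -0.405  2.413 -0.864  0.471 -0.695]
```

Joint 4 is getting near its range, so I'll release here. θ is about 0.87, so the bolt falls outward by its own weight.

Call:
drive_tool(series=[[[0, 0, 0], [0, 0, 0]], [[0, 0, 0], [0, 0, 0]], [[0, 0, 0], [0, 0, 0]], [[0, 0, 0], [0, 0, 0]], [[0, 0, 0], [0, 0, 0]], [[0, 0, 0], [0, 0, 0]]], fingers=-0.2)

```text
time: 16.35
tool_pos: [0.5208, 0.1194, 0.104]
tool_rot: [0.411, -0.02, 0.907, -0.094]
contact_force: [0.8, -0.2, 0.6]
gripper_width: 0.594
```

```bash
python3 st.py;python3 - <<'E'
from plant import *
import cv2,numpy as np
im=grab_frame("wrist"); cv2.imwrite("pics/w9.png",im[:,:,::-1])
im=grab_frame("side"); cv2.imwrite("pics/s9.png",im[150:390,240:540,::-1].repeat(2,0).repeat(2,1))
E
```

```text
16.35 [0.5208 0.1194 0.104 ] F [ 0.8  -0.22  0.62] T [0.098 0.327 0.029] w 0.594 yaw_y 87.66 zaxis [ 0.749 -0.153 -0.645] [ 0.267 -0.406  2.415 -0.866  0.471 -0.694]
```

View pics/w9.png

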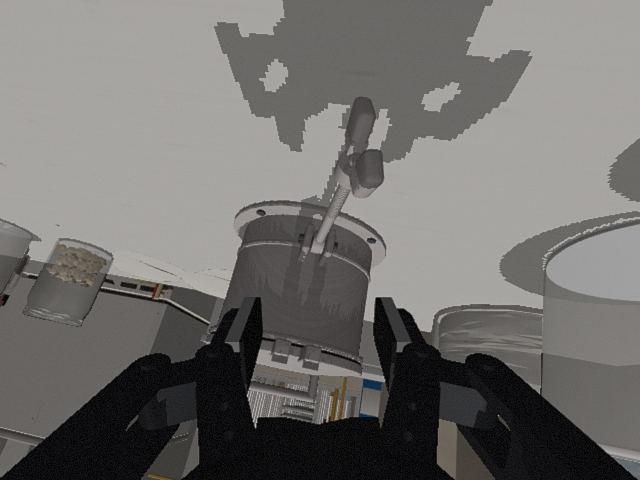

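View pics/s9.png

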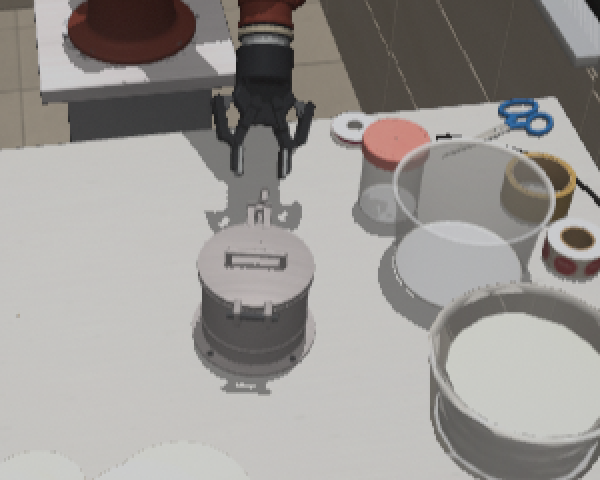

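Call:
drive_tool(series=[[[-0.015, 0.003, 0.02], [0, 0, 0]], [[-0.03, 0.006, 0.045], [1, 5, 0]], [[-0.045, 0.009, 0.07], [2, 11, 0]], [[-0.055, 0.011, 0.1], [3.4, 17, 0]], [[-0.06, 0.012, 0.13], [5, 24, 0]], [[-0.06, 0.012, 0.16], [6.5, 31, 0]], [[-0.06, 0.012, 0.18], [8, 38, 0]], [[-0.06, 0.012, 0.18], [8, 38, 0]]])

```text
time: 17.25
tool_pos: [0.4643, 0.131, 0.2892]
tool_rot: [0.097, -0.021, 0.995, -0.019]
contact_force: [-0.6, 0.2, 0.3]
gripper_width: 0.603
```

```bash
python3 st.py;python3 - <<'E'
from plant import *
import cv2,numpy as np
m=camera_model("wrist");np.save("w2cam.npy",m,allow_pickle=True)
im=grab_frame("wrist"); cv2.imwrite("pics/w10.png",im[:,:,::-1])
for n in ["bolt_pivot","nut_axis","nut","end_collar","eyebolt","jar_mid","pot"]:
    r=place_of("wrist",n); print(n,[(np.round(d["location"],4),round(d["confidence"],2)) for d in r[:2]])
for c in("side","scene"):
  im=grab_frame(c); cv2.imwrite(f"pics/{c}10.png",im[:,:,::-1])
  for n in ["nut_axis","end_collar","jar_mid","cookie_box_mid","sprinkles_mid"]:
    r=place_of(c,n); print(c,n,[(np.round(d["location"],4),round(d["confidence"],2)) for d in r[:2]])
from h import *
o=np.array([-.98,.2,0]);P=np.array([.6,.104,.036])
for t in(1.4,1.5,1.6): print(t,proj([P+r*(np.sin(t)*o+np.array([0,0,np.cos(t)])) for r in(0,.102,.123)]).round(0).tolist())
E
```

```text
17.25 [0.4643 0.131  0.2892] F [-0.57  0.15  0.34] T [-0.005  0.078  0.019] w 0.603 yaw_y 92.14 zaxis [ 0.194 -0.034 -0.98 ] [ 0.158 -0.456  1.964 -0.065  1.445 -1.452]
bolt_pivot [(array([0.6015, 0.1035, 0.0346]), 0.67)]
nut_axis [(array([0.499 , 0.1281, 0.0355]), 0.96)]
nut [(array([0.5183, 0.1246, 0.0363]), 0.64)]
end_collar [(array([0.5023, 0.1266, 0.0344]), 0.69), (array([6.812e-01, 8.320e-02, 3.000e-04]), 0.15)]Traceback (most recent call last):
  File "<stdin>", line 6, in <module>
ValueError: it knows: bolt_pivot, cookie_box_mid, end_collar, jar_mid, lug, nut, nut_axis, pot, sprinkles_mid
```

View pics/w10.png

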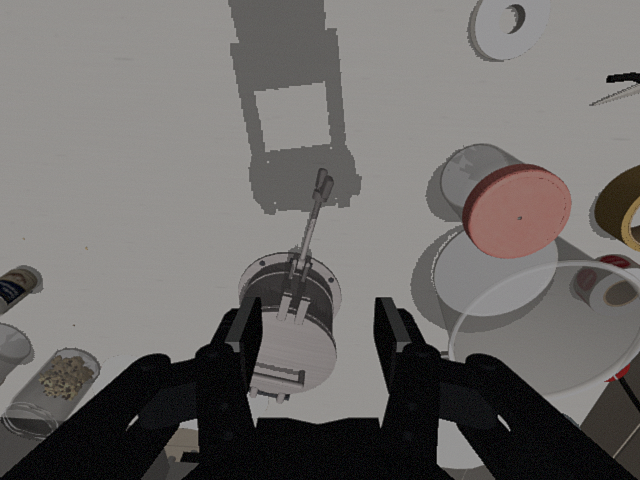

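Run:
```python
from plant import *
import cv2,numpy as np
for c in("side","scene"):
  im=grab_frame(c); cv2.imwrite(f"pics/{c}10.png",im[:,:,::-1])
  for n in ["nut_axis","end_collar","jar_mid","cookie_box_mid","sprinkles_mid"]:
    r=place_of(c,n); print(c,n,[(np.round(d["location"],4),round(d["confidence"],2)) for d in r[:1]])
a=cv2.imread("pics/w10.png")[155:285,270:370]
cv2.imwrite("pics/w10z.png",cv2.resize(a,None,fx=4.5,fy=4.5,interpolation=cv2.INTER_CUBIC))
from h import *
o=np.array([-.98,.2,0]);P=np.array([.6,.104,.036])
for t in(1.4,1.5,1.6): print(t,proj([P+r*(np.sin(t)*o+np.array([0,0,np.cos(t)])) for r in(0,.102,.123)]).round(1).tolist())
```

```text
side nut_axis [(array([0.4943, 0.1244, 0.0303]), 0.63)]
side end_collar [(array([0.497 , 0.1185, 0.0326]), 0.52)]
side jar_mid [(array([0.4779, 0.3085, 0.0605]), 0.64)]
side cookie_box_mid [(array([ 0.4546, -0.3214,  0.0644]), 0.7)]
side sprinkles_mid [(array([ 0.6709, -0.3109,  0.0522]), 0.87)]
scene nut_axis [(array([0.4976, 0.1282, 0.034 ]), 0.62)]
scene end_collar [(array([0.4969, 0.1228, 0.0322]), 0.54)]
scene jar_mid [(array([0.4827, 0.3133, 0.0584]), 0.82)]
scene cookie_box_mid [(array([0.4973, 0.1258, 0.0358]), 0.26)]
scene sprinkles_mid []
1.4 [[301.2, 262.6], [319.0, 197.4], [323.5, 181.2]]
1.5 [[301.2, 262.6], [319.6, 193.1], [324.1, 176.3]]
1.6 [[301.2, 262.6], [320.0, 189.8], [324.4, 172.6]]
```

View pics/w10z.png

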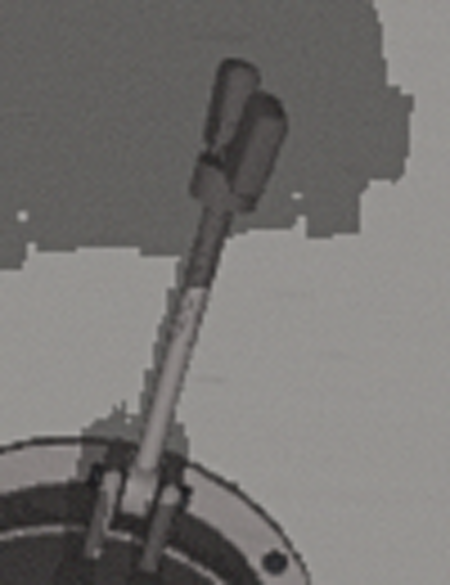

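View pics/side10.png

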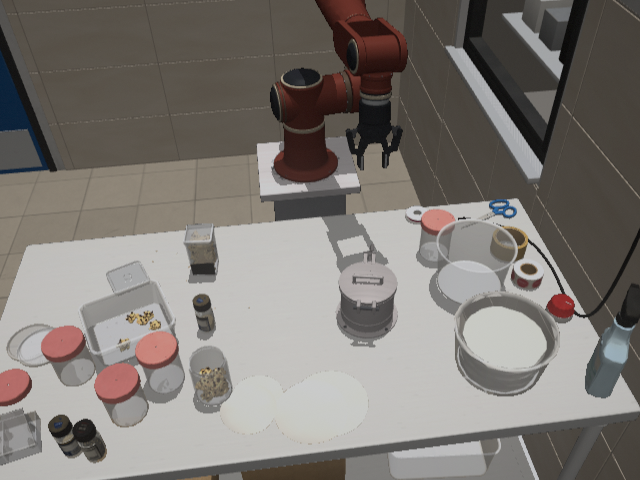

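The bolt lies level: the pivot is at pixel (301, 262) and the wing tips are near (324, 170), as the model predicts for 1.6 rad. The things standing round the pot haven't moved, and the gripper is well clear. I'll hand in.

Run:
```python
from plant import *
print(state()["time"]); print(job_done())
```

```text
18.1
the job is handed in; nothing more can be done
None
```

I undid the lid clamp and handed the job in at 18.1 s; the eyebolt is lying all the way down and the gripper is clear of it.

- **Slackening the nut:** The pictures put the nut's underside about 1.6 mm above the prongs at the start. I turned it 2.11 rad anticlockwise, following its rise, which should leave it about 5 mm up and about 1 mm short of the collar. That height is worked out from the turn; I did not measure it again afterwards.
- **Clearing the lip:** I tried the bolt outward by feel, mostly in 1–2 mm steps. It passed the lip with no catch. Readings over the lip stayed under about 5 N.
- **Swinging it down:** I carried the bolt to about 0.87 rad and opened the fingers there, because joint 4 was nearing its range. The bolt fell the rest of the way by its own weight. The largest force reading of the whole job, about 6 N, came just before letting go.
- **Last checks:** The networks place the end of the bolt at about 33 mm above the table and the pivot at 35 mm. The wing tips also show where the model puts them at 1.6 rad. The jar is within about 3 mm of where it started, which is within the networks' error, and so is the cookie box.
- **Checks that disagreed or were missing:** In the scene camera the cookie box was only matched, with low confidence (0.26), to the nut's position, so I went by the side camera. The sprinkle shaker was found by the scene camera at the start and by the side camera at the end. Those two differ by about 7 mm, though it looks unmoved in the pictures.

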